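# Clamp the receiver in the repair fixture

## Robot

A 6-joint arm with a two-finger parallel gripper is mounted at the origin on a cart in front of the work surface, level with it; the furniture and walls round the work are solid. World frame = base frame: x ahead of the robot, y to its left, z up, the work surface at z = 0. Lengths are in m, angles in rad, forces in N, time in s.
With the tool pointing down it reaches from about 0.275 to 0.85 m from the base axis. Payload 19 kg.
Tool frame: the origin (TCP) lies midway between the tips of the shut fingers; the grasp point (between the pads) lies ctrl.pinch_z behind it (ctrl.pinch_z is the distance from the TCP to the grasp point, in m); z points along the fingers, y is the line along which they close (so a half turn about z gives the same grasp; the last joint's range is limited). The gripper opens to 85 mm and grips with 20 to 120 N. Pads are 22 mm wide; open, the fingers measure 114 mm over their backs; the gripper's body (76 mm by 85 mm) begins 54 mm behind the grasp point. The pads swing forward as they close: fully open they stand 13 mm farther back than shut.
Start: joints at [-1.293, 0.15, 1.437, -0, 1.554, -0.134], TCP at [0.23, -0.527, 0.231] pointing down, gripper open.
Joint ranges: [-2.8, 2.8], [-0.68, 2.1], [0.12, 2.68], [-1.39, 4.53], [0.16, 2.79], [-2.81, 2.81]. Speed limits (rad/s): [1.89, 1.89, 2.22, 3.01, 3.01, 3.01].

## Interface

Orientations are given as a unit quaternion [x, y, z, w].
In Python, from cell import ctrl, grab_frame gives the robot as it stands (ctrl), with the cameras as plain functions.
- The arm moves only by the shell command python3 drive.py 'ROWS' [OPENING] [FORCE]. ROWS is 1 to 10 rows, parted by a bar, with the numbers parted by spaces; each row has 6 numbers: dx, dy, dz in shares of the most that a row can go, 1 being 62.5 mm, then a rotation vector rx, ry, rz in rad; each row shifts and turns the commanded pose from where the row before left it, along the tool's axes as they then stand; what a row does not reach is not made up. A row lasts 1/8 s, in which the tool goes at most 0.0625 m and 0.188 rad, less where a joint would pass 70% of its speed; a pose out of reach is approached as far as the arm can. OPENING is the finger opening in m, set as the command begins (- or left out keeps the last). The fingers move at their own pace and stop on an object; FORCE is the grip in N (left out, the last holds). Time passes only in rows, so rows that do not move let the fingers close. It prints the time, the measured TCP pose, the force, the opening and the grip force at its end. Input that does not fit is refused with a message, and nothing moves.
- ctrl.read_state(): the state, without advancing time (a new reading comes with each control period).
- grab_frame(name): name is "scene" or "top"; returns a dict with "img" (480x640x3 uint8, red, green, blue), "fx", "fy", "cx", "cy" (pixels), "k1" (the pictures are not rectified: a ray, as slopes to the right and down, at radius r is drawn at 1 + k1 r^2 times it, then the intrinsics apply), "extrinsics" (4x4, takes a point from camera to world coordinates). Camera axes: x right, y down, z forward; pixel columns grow to the right and rows downward; lengths in m; the calibration is good to about 2 mm. A picture is of the moment at which its call begins. There is no depth.
- ctrl.sign_off(): hands the job in; it is judged then, once.
The state is a dict: "time": time; "q": joint angles; "qd": joint speeds; "joint_torque": joint torques, N m; "tool_pos": TCP position; "tcp_rot": TCP orientation; "ft_force": force on the tool from outside, world axes, zero at the start; "moment": the same for the moment, N m; "width": finger opening in m; "finger_force": force on a finger pad.
Only numpy, scipy, OpenCV 4.12 (cv2) and the standard library are available. Lean on these libraries where they do the work, as an engineer would, in place of code of your own. Each camera call takes 0.05 s, during which the arm holds its last target. There are 200 camera calls.

## Task

Clamp the white radio receiver for repair: lay it flat, display up, in the black nest of the green clamp. Then, without forcing it, fit the loose two-armed handle fully home on the clamp's square spindle, turn it clockwise until it comes up against its stop so that the pad holds the receiver tight against the end of the nest, and let go, leaving the handle on. Do not disturb the grey receiver, the screwdriver or the loupe.

Things in the scene. Friction and masses are not known exactly. Their poses are not given: they have to be found in the camera images.
- receiver_white: white radio receiver with a dark display, 48 (x) x 62 (y) x 16 (z) mm, about 50 g, lying flat with its display up; origin at the centre of its underside, z up. It may go into the nest either end first
- receiver_grey: grey radio receiver of the same size, a bystander; origin at the centre of its underside
- clamp: heavy fixed clamp with an eccentric drive, green base 110 (x) x 260 (y) x 14 mm; origin under the middle of the base at table height, z up. Coordinates in these texts are mm in this frame. Nest at its +y end, upright spindle at its -y end; between them a slide that moves along y. Heights: spindle tip 70, slide 41, pad 33
- nest (a point): point on the clamp at (0, 81, 20), axes as the clamp's: middle of the nest's floor, where the centre of the receiver's underside lies when clamped, its long side along y. Side rails' inner faces at x = -25.2 and 25.2 (1.2 mm play each side), end stop at y = 112; rails and stop are 8 mm high, upper 2 mm chamfered, so the receiver's upper 8 mm stay proud for the fingers
- jaw_pad: sprung pad with an orange face, 44 (x) x 8 (y) mm, z 20.6 to 33, which closes the nest at its -y end; origin at (0, 46, 0) when open, in line with its face, so that the receiver has 2.6 to 4 mm play along y. The slide carries it on springs (4 N per mm) and pushes it along +y
- slide_front (a point): middle of the steel slide's upper front edge, at (0, 30, 38) when open. An eccentric drives the slide along +y, slowly at first and then faster: at most 1.4 mm ahead at the start, 4 mm ahead when the pad meets a receiver lying against the end stop, 6.4 mm ahead at the spindle's stop, where the springs press with about 10 N
- shoulder (a point): fixed point on the clamp at (0, -75, 46), axes as the clamp's: on the spindle's axis, on the round shoulder (38 mm across) on which the handle's hub rests when home. The spindle turns clockwise seen from above, with 0.2 N m of friction (it stays where left and resists a light rub), 1.1 to 2.6 rad from start to firm stop; over the last 0.5 rad the torque rises to 0.25 N m
- handle: steel handle with two arms and black balls, 186 mm along x, 350 g, standing on its hub; origin at the centre of the hub's underside. Hub 42 mm across, z 0 to 33, with a square bore from below, 21.6 mm across, 25 mm deep, sides along the handle's x and y (fits in four directions). Bar 14 mm wide (y), flat-sided, z 32 to 49, x -70 to 70: grip it over the hub. Balls 26 mm across at x = -80 and 80
- screwdriver: precision screwdriver with a red grip, 158 x 17 x 17 mm, a bystander; origin at the middle of its underside, x along it
- loupe: black watchmaker's loupe, 34 mm across and 30 mm tall, a bystander; origin at the centre of its underside
- square_tip (a point): fixed point on the clamp at (0, -75, 70), axes as the clamp's: top of the spindle's square end, which is 20 mm across and 24 mm tall, its last 2 mm tapering to 18.4 mm. The square may stand at any angle at the start and its angle is not reported: look at it, or rest the hub on it lightly (a few N; over 60 N would bruise it) and turn until it drops over

How it is judged:
On the way, in this order (a step that is already met when the one before it is completed fails the run):
1. the handle is on the square spindle (horizontal distance between handle and shoulder below 0.004 m and z of handle in the frame of shoulder below 0.015 m), for 0.2 s.
2. with the handle on, the pad presses on the receiver in the nest (contact force between jaw_pad and receiver_white above 4 N and distance between receiver_white and nest below 0.004 m and z of handle in the frame of shoulder below 0.003 m), for 0.2 s.
At the end, for the whole second after the job is handed in: The white receiver lies flat, display up, in the nest within 4 mm of its clamped place, the pad pressing on it with more than 4 N (spindle within about 0.25 rad of its stop); the handle sits on the square, hub within 3 mm of the shoulder's height and 4 mm of the axis; both at rest (all of step 2 and angle between receiver_white's own z axis and vertical below 0.08 rad and horizontal distance between handle and shoulder below 0.004 m and linear speed of each of handle, receiver_white below 0.02 m/s); the robot touches nothing.
It fails at once if the grey receiver is moved by more than 30 mm (distance of receiver_grey from where it was at the start of the episode above 0.03 m).
It fails at once if the screwdriver is moved by more than 30 mm (distance of screwdriver from where it was at the start of the episode above 0.03 m).
It fails at once if the loupe is moved by more than 30 mm (distance of loupe from where it was at the start of the episode above 0.03 m).
It fails at once if the handle is forced down on the end of the spindle with more than 60 N before it has slipped over the square (contact force between handle and clamp above 60 N and z of handle in the frame of shoulder above 0.018 m).
It also fails if it takes over 70 s, if anything falls off the work surface, if the arm or the gripper's body presses on something with over 40 N, if the wrist force passes 120 N, or if a joint passes its speed limit or range.

## Working session

There is one attempt and no reset: what is moved stays moved. The work goes in short steps, Python scripts to look and compute and a shell command to move; the robot and the scene stay as the last step left them, time stands still between calls to the robot, and variables do not carry over. Pictures are saved under pics/ and viewed, at most 10 in all, crops included, and the job is handed in when it is done.

```bash
ls; mkdir -p pics; python3 - <<'E'
from cell import ctrl, grab_frame
import cv2
print(ctrl.read_state(), ctrl.pinch_z)
for n in("top","scene"):
    f=grab_frame(n); cv2.imwrite(f"pics/{n}0.png",f["img"][:,:,::-1]); print({k:v for k,v in f.items() if k!="img"})
E
```

```text
cell.py
drive.py
pics
{'time': 0.0, 'q': array([-1.29301249e+00,  1.50969179e-01,  1.43800659e+00,  1.65594264e-05,
        1.55378115e+00, -1.34002923e-01]), 'qd': array([-0.00024582, -0.00083114, -0.00173601,  0.00011066,  0.00062211,
        0.00116342]), 'joint_torque': array([ 9.78953767e-05, -7.13040376e+01, -5.70874465e+01, -1.27080184e-04,
        8.64401489e-03, -7.16119234e-05]), 'tool_pos': array([ 0.23006311, -0.52671477,  0.2306972 ]), 'tcp_rot': array([ 9.78878595e-01,  2.04441575e-01, -3.35567520e-05, -5.81224409e-04]), 'ft_force': array([ 0.51965704, -0.0394824 , -0.15307623]), 'moment': array([-0.01499906, -0.02071713,  0.00065951]), 'finger_force': 0.0, 'width': 0.08566766972358897} 0.0187
{'fx': 455.38364840550895, 'fy': 455.38364840550895, 'cx': 318.9727042749515, 'cy': 237.19181353692233, 'k1': -0.07856374188155572, 'extrinsics': array([[ 0.01471502, -0.99531476,  0.0955615 ,  0.39383623],
       [-0.9998702 , -0.01402025,  0.00793785,  0.03281596],
       [-0.00656086, -0.0956659 , -0.99539188,  1.28683248],
       [ 0.        ,  0.        ,  0.        ,  1.        ]])}
{'fx': 439.9200534274004, 'fy': 439.9200534274004, 'cx': 323.1372581787471, 'cy': 236.18046420457188, 'k1': -0.05861487372363572, 'extrinsics': array([[-0.83144343, -0.30213023,  0.46628227, -0.02723028],
       [-0.55555637,  0.44048324, -0.70521744,  0.8293636 ],
       [ 0.00767799, -0.84539449, -0.53408727,  0.69346486],
       [ 0.        ,  0.        ,  0.        ,  1.        ]])}
```

View pics/top0.png

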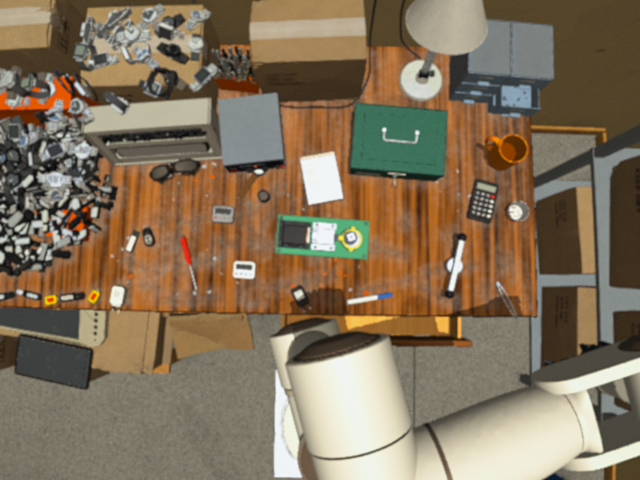

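View pics/scene0.png

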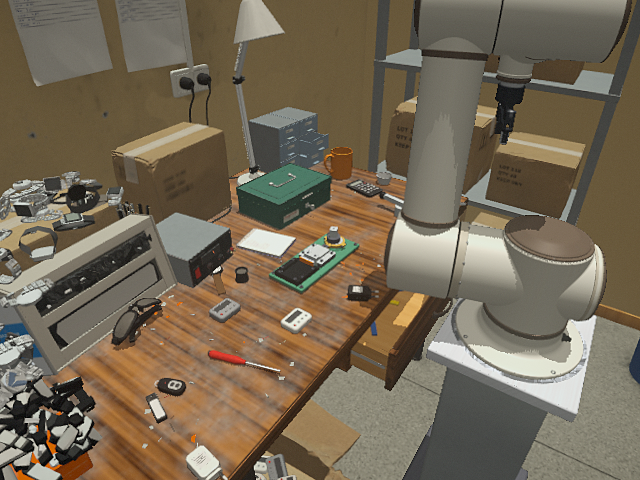

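The top view shows the clamp around (323,237) with its spindle at (350,238), the white receiver at (244,270), the handle at (456,265), the grey receiver at (223,214), the screwdriver at (189,263) and the loupe at (264,196). I'll enlarge these next.

```bash
cat > h.py <<'E'
import numpy as np, cv2, math
from cell import ctrl, grab_frame
from scipy.spatial.transform import Rotation as R
def world(f,u,v,z):
    "pixel -> world point on plane z"
    K=np.array([[f["fx"],0,f["cx"]],[0,f["fy"],f["cy"]],[0,0,1]])
    p=cv2.undistortPoints(np.array([[[u,v]]],float),K,np.array([f["k1"],0,0,0.]))[0,0]
    E=f["extrinsics"]; d=E[:3,:3]@[p[0],p[1],1]; o=E[:3,3]
    return o+d*(z-o[2])/d[2]
def pix(f,P):
    E=np.linalg.inv(f["extrinsics"]); c=E[:3,:3]@P+E[:3,3]; s=c[:2]/c[2]; s=s*(1+f["k1"]*(s@s))
    return s*f["fx"]+[f["cx"],f["cy"]]
def crop(f,u0,v0,w,h,s):
    im=cv2.resize(f["img"][v0:v0+h,u0:u0+w,::-1],None,fx=s,fy=s,interpolation=cv2.INTER_CUBIC)
    for i in range(0,w,10): cv2.putText(im,str(u0+i),(i*s,9),0,.33,(0,255,255),1); cv2.line(im,(i*s,10),(i*s,16),(0,255,255),1)
    for i in range(0,h,10): cv2.putText(im,str(v0+i),(0,i*s+4),0,.33,(0,255,255),1); cv2.line(im,(22,i*s),(28,i*s),(0,255,255),1)
    return im
def togo(P,yaw=None):
    "needed shift in tool axes to bring the TCP to P, and yaw of tool y axis now (mod pi)"
    s=ctrl.read_state(); r=R.from_quat(s["tcp_rot"]); y=r.as_matrix()[:,1]
    a=math.atan2(y[1],y[0])
    print("shift tool", np.round(r.inv().apply(np.array(P)-s["tool_pos"]),4),"tool y azimuth",round(a,4), "tilt",np.round(r.as_matrix()[:2,2],4))
    if yaw is not None:
        d=(yaw-a+math.pi/2)%math.pi-math.pi/2
        print("tool rz needed",round(-d,4),"q6",round(s["q"][5],3))
E
python3 - <<'E'
from h import *
f=grab_frame("top")
cv2.imwrite("pics/a.png",crop(f,270,208,105,58,7))
a=crop(f,435,225,44,80,7); b=crop(f,222,248,44,80,7)
cv2.imwrite("pics/b.png",np.hstack([a,b]))
E
```

```text
(no output)
```

View pics/a.png

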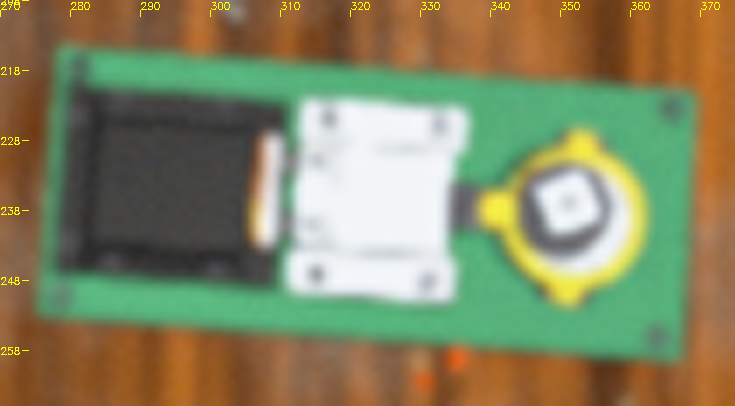

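View pics/b.png

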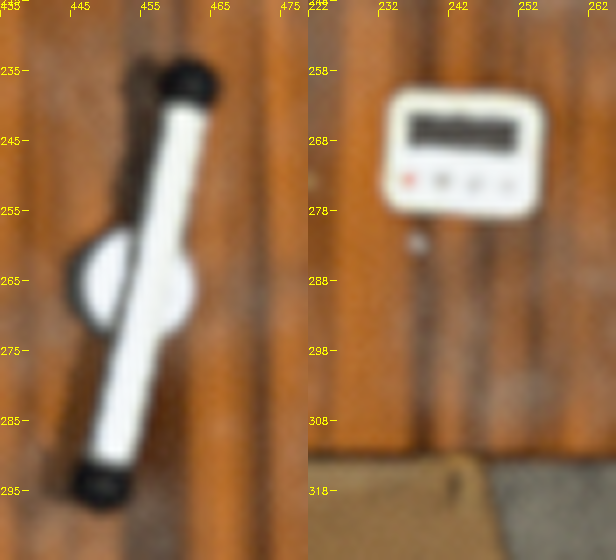

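The crops show the clamp base corners (px = 270+x/7, 208+y/7), the square tip centred at about (351,237) and turned by around 20°, the handle's balls at (461.9,237.1) and (449.4,294.4), and the receiver with its display up.

```bash
python3 - <<'E'
from h import *
f=grab_frame("top")
def W(pts,u0,v0,z): return np.array([world(f,u0+x/7,v0+y/7,z)[:2] for x,y in pts])
def az(d): return round(math.atan2(d[1],d[0]),4)
b=W([(60,45),(695,92),(682,362),(38,316)],270,208,.014)
c=b.mean(0); print("base",c,"len",[np.linalg.norm(b[i]-b[i-1]).round(4) for i in range(4)])
yd=(b[0]+b[3]-b[1]-b[2]); xd=(b[0]+b[1]-b[2]-b[3]); print("clamp +y az",az(yd),"x az+90",az(xd)+math.pi/2)
a=(az(yd)+az(xd)+math.pi/2)/2; y=np.array([math.cos(a),math.sin(a)]); print("spindle pred",c-.075*y,"nest",c+.081*y)
s=W([(528,183),(580,165),(603,218),(551,238)],270,208,.070); print("sq",s.mean(0),[np.linalg.norm(s[i]-s[i-1]).round(4) for i in range(4)],"edge az",[az(s[(i+1)%4]-s[i]) for i in range(4)], "nub",W([(568,203)],270,208,.07))
n=W([(62,88),(283,100),(276,286),(57,272)],270,208,.028);print("nest outer",n)
h=W([(188,85),(101,486)],435,225,.0405); print("handle",h.mean(0),np.linalg.norm(h[0]-h[1]),az(h[0]-h[1]))
e=W([(182,105),(112,465)],435,225,.049); print("bar",e.mean(0),az(e[0]-e[1]))
r=W([(82,88),(235,95),(229,218),(76,212)],222,248,.016); print("rec",r.mean(0),[np.linalg.norm(r[i]-r[i-1]).round(4) for i in range(4)],"long az",az(r[0]-r[1]+r[3]-r[2]),"short az",az(r[0]-r[3]+r[1]-r[2]))
E
```

```text
base [0.51664973 0.03270262] len [np.float64(0.1098), np.float64(0.2567), np.float64(0.1089), np.float64(0.2582)]
clamp +y az 1.5119 x az+90 1.5204963267948965
spindle pred [ 0.51255691 -0.04218562] nest [0.52106999 0.11358192]
sq [ 0.51315705 -0.04285869] [np.float64(0.0229), np.float64(0.0212), np.float64(0.0222), np.float64(0.0214)] edge az [-1.2224, -2.7255, 1.9524, 0.4042] nub [[ 0.51239046 -0.04382311]]
nest outer [[0.55970076 0.15547554]
 [0.55607723 0.06727553]
 [0.48184731 0.06882088]
 [0.48615158 0.15575072]]
handle [ 0.44029256 -0.33420143] 0.1619277651614654 -0.2264
bar [ 0.44009233 -0.33263239] -0.2048
rec [0.42113979 0.25053192] [np.float64(0.0495), np.float64(0.0616), np.float64(0.049), np.float64(0.0614)] long az 1.5451 short az -0.0203
```

```bash
python3 - <<'E'
from h import *
print(R.from_quat(ctrl.read_state()["tcp_rot"]).as_matrix().round(3))
togo([.4211,.2505,.12],-0.023)
E
```

```text
[[ 0.916  0.4   -0.   ]
 [ 0.4   -0.916  0.001]
 [ 0.    -0.001 -1.   ]]
shift tool [ 0.4862 -0.6357  0.1114] tool y azimuth -1.159 tilt [-0.0002  0.0008]
tool rz needed -1.136 q6 -0.134
```

The rows are not in the units I measure in: shifts go in shares of 62.5 mm. I convert before sending: -0.04 m is -0.64, 0.03 m is 0.48.

```bash
python3 drive.py '0.48 -0.64 0.048 0 0 0 | 0.48 -0.64 0.048 0 0 0 | 0.48 -0.64 0.048 0 0 0 | 0.48 -0.64 0.048 0 0 0 | 0.48 -0.64 0.048 0 0 0 | 0.48 -0.64 0.048 0 0 0 | 0.48 -0.64 0.048 0 0 0 | 0.48 -0.64 0.048 0 0 0 | 0.48 -0.64 0.048 0 0 0 | 0.48 -0.64 0.048 0 0 0' 0.085; python3 drive.py '0.48 -0.64 0.16 0 0 0 | 0.48 -0.64 0.16 0 0 0 | 0.48 -0.64 0.16 0 0 0 | 0.48 -0.64 0.16 0 0 0 | 0.48 -0.64 0.16 0 0 0 | 0 0 0.16 0 0 -0.18 | 0 0 0.16 0 0 -0.18 | 0 0 0.16 0 0 -0.18 | 0 0 0 0 0 -0.18 | 0 0 0 0 0 -0.18'
python3 -c "
from h import *
togo([.4211,.2505,.06],-0.023)"
```

```text
time: 1.45
tool_pos: [0.3449, -0.0387, 0.2014]
tcp_rot: [0.979, 0.204, 0.0, 0.0]
ft_force: [0.9, 0.3, 0.3]
width: 0.0851
finger_force: 0.0
time: 2.7
tool_pos: [0.4022, 0.203, 0.1211]
tcp_rot: [0.791, 0.612, -0.0, -0.0]
ft_force: [0.2, 0.2, -0.2]
width: 0.0853
finger_force: 0.0
shift tool [0.0507 0.0064 0.0611] tool y azimuth -0.2531 tilt [-0.0004 -0.0001]
tool rz needed -0.2301 q6 0.549
```

```bash
python3 drive.py '0.4 0.048 0.32 0 0 0 | 0.4112 0.0544 0.32 0 0 0 | 0 0 0.32 0 0 -0.115 | 0 0 0 0 0 -0.115 | 0 0 0 0 0 0 | 0 0 0 0 0 0'
python3 -c "
from h import *
togo([.4211,.2505,.008],-0.023)
f=grab_frame('scene'); p=pix(f,np.array([.4211,.2505,.03])).astype(int); print(p)
cv2.imwrite('pics/c.png',crop(f,p[0]-50,p[1]-60,100,90,6))"
```

```text
time: 3.45
tool_pos: [0.4217, 0.2505, 0.0616]
tcp_rot: [0.718, 0.696, 0.0, 0.0]
ft_force: [-0.2, -0.5, 0.2]
width: 0.0847
finger_force: 0.0
shift tool [-0.     -0.0006  0.0536] tool y azimuth -0.0318 tilt [0.0004 0.0003]
tool rz needed -0.0088 q6 0.41
[297 313]
```

View pics/c.png

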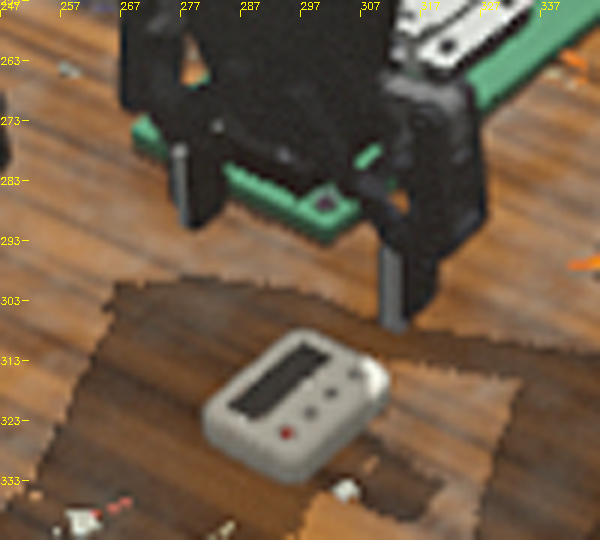

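The scene view shows both fingertips straddling the receiver, at (313,308) and (278,290), and the receiver below at (297,320). I'll descend and grip lightly.

```bash
python3 drive.py '0 -0.0096 0.32 0 0 -0.009 | 0 0 0.32 0 0 0 | 0 0 0.2176 0 0 0 | 0 0 0 0 0 0 | 0 0 0 0 0 0'; python3 drive.py '0 0 0 0 0 0 | 0 0 0 0 0 0 | 0 0 0 0 0 0 | 0 0 0 0 0 0 | 0 0 0 0 0 0 | 0 0 0 0 0 0 | 0 0 -0.48 0 0 0 | 0 0 -0.64 0 0 0' 0.03 25
python3 -c "
from h import *
a=1.516;y=np.array([math.cos(a),math.sin(a)]);c=np.array([.51665,.0327])
togo([*(c+.0793*y),.07],a-math.pi/2)"
```

```text
time: 4.12
tool_pos: [0.4213, 0.2506, 0.0084]
tcp_rot: [0.714, 0.7, 0.0, 0.0]
ft_force: [0.4, 0.6, -0.4]
width: 0.0851
finger_force: 0.0
time: 5.12
tool_pos: [0.4203, 0.2502, 0.0781]
tcp_rot: [0.714, 0.7, -0.001, -0.0]
ft_force: [0.2, 0.2, -1.1]
width: 0.0457
finger_force: 26.0
shift tool [-0.1363  0.1034  0.008 ] tool y azimuth -0.0201 tilt [-0.0017 -0.0005]
tool rz needed 0.0347 q6 0.399
```

Converted, -0.0343 m is -0.5488, -0.034 m is -0.544.

```bash
python3 drive.py '-0.544 0.416 0 0 0 0 | -0.544 0.416 0 0 0 0 | -0.544 0.416 0 0 0 0 | -0.5488 0.4064 0 0 0 0 | 0 0 0 0 0 0.0347 | 0 0 0 0 0 0 | 0 0 0 0 0 0'
python3 -c "
from h import *
a=1.516;y=np.array([math.cos(a),math.sin(a)]);c=np.array([.51665,.0327])
togo([*(c+.0793*y),.028],a-math.pi/2)
f=grab_frame('top'); g=grab_frame('scene'); P=np.array([*(c+.081*y),.04])
p=pix(f,P).astype(int); q=pix(g,P).astype(int)
cv2.imwrite('pics/d.png',np.hstack([crop(f,p[0]-30,p[1]-40,55,80,7),crop(g,q[0]-30,q[1]-40,55,80,7)]))"
```

```text
time: 6.0
tool_pos: [0.5211, 0.1128, 0.0778]
tcp_rot: [0.726, 0.688, 0.0, -0.0]
ft_force: [0.4, 0.0, -0.8]
width: 0.0455
finger_force: 26.0
shift tool [-0.001  -0.0001  0.0498] tool y azimuth -0.0532 tilt [-0.0001  0.0002]
tool rz needed 0.0016 q6 0.122
```

View pics/d.png

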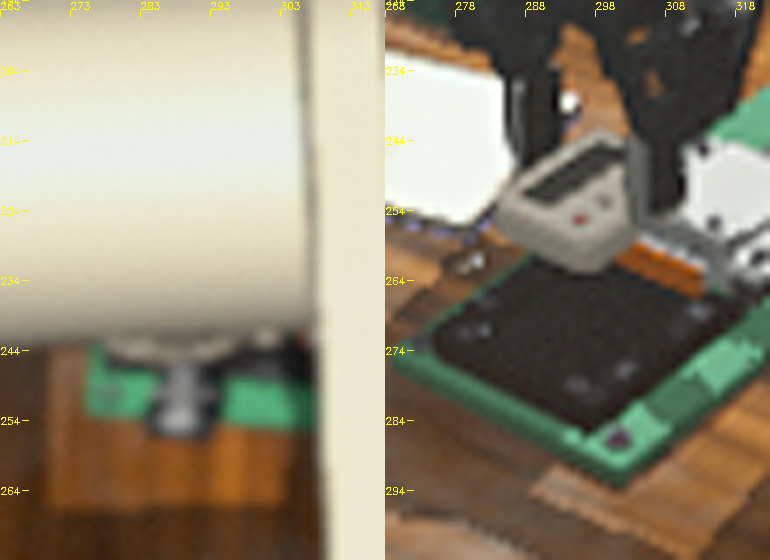

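The scene view shows the receiver held level, display up, over the nest; the arm hides the nest in the top view. I'll lower it in small steps.

Converted, 0.018 m is 0.288, 0.005 m is 0.08.

```bash
python3 drive.py '-0.016 0 0.288 0 0 0 | 0 0 0.288 0 0 0 | 0 0 0.08 0 0 0 | 0 0 0 0 0 0'; python3 drive.py '0 0 0.032 0 0 0 | 0 0 0.024 0 0 0 | 0 0 0 0 0 0 | 0 0 0 0 0 0';python3 drive.py '0 0 0.032 0 0 0 | 0 0 0.024 0 0 0 | 0 0 0 0 0 0 | 0 0 0 0 0 0'
```

```text
time: 6.6
tool_pos: [0.5212, 0.1111, 0.0361]
tcp_rot: [0.726, 0.688, -0.0, -0.0]
ft_force: [0.4, -0.3, -0.2]
width: 0.0458
finger_force: 26.0
time: 7.1
tool_pos: [0.5216, 0.1111, 0.0334]
tcp_rot: [0.726, 0.688, 0.0, 0.0]
ft_force: [-1.3, 0.1, -0.1]
width: 0.0458
finger_force: 26.0
time: 7.6
tool_pos: [0.523, 0.1111, 0.0304]
tcp_rot: [0.726, 0.688, 0.001, 0.001]
ft_force: [8.8, -0.1, 1.1]
width: 0.0457
finger_force: 26.1
```

The chamfer is centring it by about 2 mm along +x. I'll follow it with the tool, finish lowering and release.

```bash
python3 drive.py '0 0.032 0 0 0 0 | 0 0 0.016 0 0 0 | 0 0 0.016 0 0 0 | 0 0 0 0 0 0 | 0 0 0 0 0 0'; python3 -c "
from h import *
togo([.523,.1111,.028])"
```

```text
time: 8.22
tool_pos: [0.5235, 0.111, 0.0284]
tcp_rot: [0.726, 0.688, 0.0, 0.0]
ft_force: [-4.3, -0.6, 14.4]
width: 0.0454
finger_force: 28.3
shift tool [ 0.0001 -0.0005  0.0004] tool y azimuth -0.0546 tilt [0.0001 0.    ]
```

Converted, -0.05 m is -0.8, -0.03 m is -0.48.

```bash
python3 drive.py '0 0 -0.008 0 0 0 | 0 0 0 0 0 0 | 0 0 0 0 0 0 | 0 0 -0.16 0 0 0 | 0 0 -0.48 0 0 0 | 0 0 -0.8 0 0 0 | 0 0 -0.48 0 0 0' 0.07; python3 -c "
from h import *
g=grab_frame('scene'); q=pix(g,np.array([.523,.1126,.03])).astype(int); cv2.imwrite('pics/e.png',crop(g,q[0]-40,q[1]-35,80,70,8))
togo([.4405,-.333,.15],1.36)"
```

```text
time: 9.1
tool_pos: [0.524, 0.1111, 0.1513]
tcp_rot: [0.726, 0.688, 0.001, 0.001]
ft_force: [0.3, -0.0, -0.4]
width: 0.0701
finger_force: 0.0
shift tool [-0.4481 -0.0602  0.0039] tool y azimuth -0.0546 tilt [0.0065 0.0005]
tool rz needed -1.4146 q6 0.12
```

View pics/e.png

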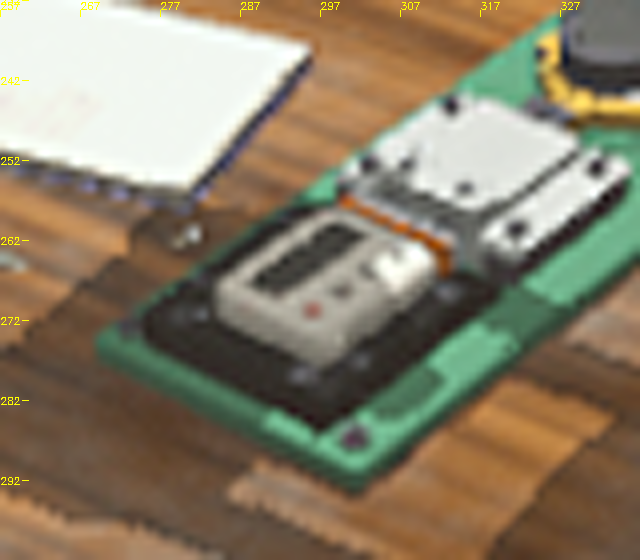

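The receiver sits flat in the nest around (302,265), with the orange pad face behind it. Next is the handle.

Converted, -0.0067 m is -0.1072, -0.05 m is -0.8.

```bash
python3 drive.py '-0.8 -0.1072 0 0 0 0 | -0.8 -0.1072 0 0 0 0 | -0.8 -0.1072 0 0 0 0 | -0.8 -0.1072 0 0 0 0 | -0.8 -0.1072 0 0 0 0 | -0.8 -0.1072 0 0 0 0 | -0.8 -0.1072 0 0 0 0 | -0.8 -0.1072 0 0 0 0 | -0.768 -0.1072 0 0 0 0' 0.07;  python3 drive.py '0 0 0 0 0 -0.18 | 0 0 0 0 0 -0.18 | 0 0 0 0 0 -0.18 | 0 0 0 0 0 -0.18 | 0 0 0 0 0 -0.18 | 0 0 0 0 0 -0.18 | 0 0 0 0 0 -0.18 | 0 0 0 0 0 -0.155 | 0 0 0 0 0 0 | 0 0 0 0 0 0' 0.05
python3 -c "
from h import *
togo([.4415,-.333,.06],1.356)"
```

```text
time: 10.28
tool_pos: [0.4383, -0.3347, 0.1488]
tcp_rot: [0.726, 0.687, 0.0, 0.0]
ft_force: [1.4, -0.6, 0.3]
width: 0.0701
finger_force: 0.0
time: 11.52
tool_pos: [0.4388, -0.333, 0.1484]
tcp_rot: [0.107, 0.994, -0.0, 0.0]
ft_force: [-0.5, 0.2, 0.9]
width: 0.0501
finger_force: 0.0
shift tool [-0.0026  0.0006  0.0884] tool y azimuth 1.3566 tilt [ 0.0001 -0.    ]
tool rz needed 0.0006 q6 -2.146
```

Converted, 0.03 m is 0.48, 0.015 m is 0.24.

```bash
python3 drive.py '-0.0416 0.0096 0.48 0 0 0 | 0 0 0.48 0 0 0 | 0 0 0.48 0 0 0 | 0 0 0.24 0 0 0 | 0 0 0.1152 0 0 0 | 0 0 0 0 0 0 | 0 0 0 0 0 0'; python3 drive.py '0 0 0 0 0 0 | 0 0 0 0 0 0 | 0 0 0 0 0 0 | 0 0 0 0 0 0 | 0 0 0 0 0 0 | 0 0 0 0 0 0' 0.0 100
```

```text
time: 12.4
tool_pos: [0.4419, -0.3333, 0.0369]
tcp_rot: [0.105, 0.994, -0.0, 0.0]
ft_force: [0.1, -0.4, -0.3]
width: 0.0498
finger_force: 0.0
time: 13.15
tool_pos: [0.4416, -0.333, 0.0366]
tcp_rot: [0.105, 0.994, -0.0, 0.0]
ft_force: [-2.4, 2.1, 7.7]
width: 0.0113
finger_force: 98.2
```

Converted, -0.04 m is -0.64, -0.03 m is -0.48.

```bash
python3 drive.py '0 0 -0.48 0 0 0 | 0 0 -0.64 0 0 0 | 0 0 -0.48 0 0 0 | 0 0 0 0 0 -0.15 | 0 0 0 0 0 -0.15 | 0 0 0 0 0 -0.15 | 0 0 0 0 0 -0.153 | 0 0 0 0 0 0 | 0 0 0 0 0 0' 0.0 120
python3 -c "
from h import *
f=grab_frame('top')
togo([.5148,-.0428,.13],1.959)"
```

```text
time: 14.28
tool_pos: [0.4414, -0.3329, 0.1358]
tcp_rot: [-0.193, 0.981, 0.0, -0.0]
ft_force: [0.3, -1.0, -3.5]
width: 0.0103
finger_force: 120.2
shift tool [-0.178   0.2405  0.0059] tool y azimuth 1.9603 tilt [-0.0002  0.0002]
tool rz needed 0.0013 q6 -2.746
```

```bash
python3 drive.py '-0.48 0.64 0 0 0 0 | -0.48 0.64 0 0 0 0 | -0.48 0.64 0 0 0 0 | -0.48 0.64 0 0 0 0 | -0.48 0.64 0 0 0 0 | -0.448 0.648 0 0 0 0 | 0 0 0 0 0 0 | 0 0 0 0 0 0'
python3 -c "
from h import *
togo([.5148,-.0428,.111],1.959)
print(ctrl.read_state()['moment'])
f=grab_frame('top'); g=grab_frame('scene'); P=np.array([.5148,-.0428,.09])
p=pix(f,P).astype(int); q=pix(g,P).astype(int);print(p,q)
cv2.imwrite('pics/f.png',np.hstack([crop(f,p[0]-28,p[1]-40,52,80,7),crop(g,q[0]-30,q[1]-40,60,80,7)]))"
```

```text
time: 15.32
tool_pos: [0.5139, -0.0428, 0.136]
tcp_rot: [-0.195, 0.981, -0.0, -0.0]
ft_force: [0.3, -0.5, -3.3]
width: 0.0104
finger_force: 120.1
shift tool [-0.0008 -0.0004  0.025 ] tool y azimuth 1.9627 tilt [-0.0001 -0.0001]
tool rz needed 0.0037 q6 -2.195
[-0.03883689  0.02794798 -0.00353168]
[351 235] [333 222]
```

View pics/f.png

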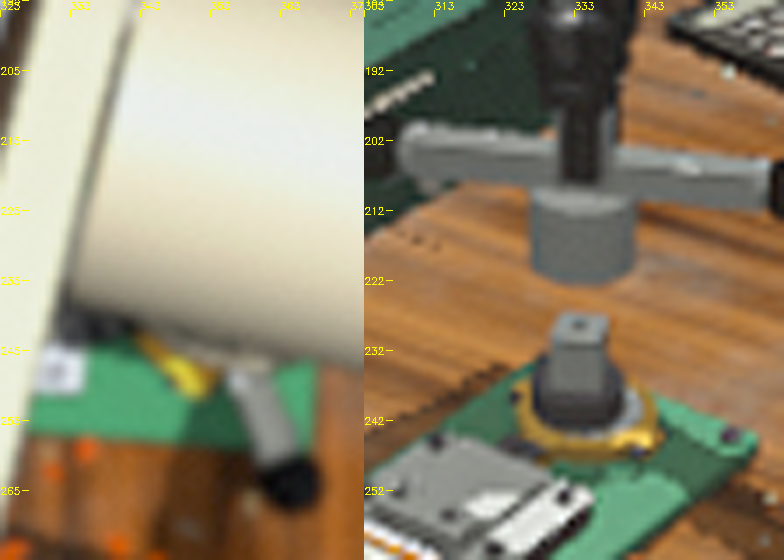

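The scene view shows the hub axis at u≈334.4 with its bottom rim at v≈222.4, above the square tip centred at about (333.9,228.6). I'll compare these with the predicted pixels.

```bash
python3 -c "
from h import *
g=grab_frame('scene'); E=g['extrinsics']; s=ctrl.read_state(); T=s['tool_pos']
c=np.array([T[0],T[1],T[2]-.0366])
rim=np.array([pix(g,c+.021*np.array([math.cos(t),math.sin(t),0])) for t in np.arange(0,6.28,.02)])
print('hub pred u',rim[:,0].min(),rim[:,0].max(),(rim[:,0].min()+rim[:,0].max())/2,'v low',rim[:,1].max())
P=np.array([.5148,-.0428,.07])
print('tip pred',pix(g,P)); print('v per 1mm x,y',pix(g,P+[.001,0,0])-pix(g,P),pix(g,P+[0,.001,0])-pix(g,P))
for t in range(4):
  a=1.959+t*math.pi/2+math.pi/4; print((pix(g,P+.013*np.array([math.cos(a),math.sin(a),0]))-[303,182])*7+[364,0])
"
```

```text
hub pred u 326.6817875136971 342.2710513830046 334.47641944835084 v low 223.15302852502975
tip pred [333.79100767 228.53735478]
v per 1mm x,y [-0.30859317 -0.10768403] [-0.19736092  0.1569553 ]
[598.6443748  340.43488486]
[606.81599211 316.43844913]
[560.71747193 311.30982757]
[551.97661056 335.18101925]
```

The predictions match to within 0.2 px, so I'll lower it gently.

```bash
python3 drive.py '-0.0128 -0.0064 0.192 0 0 0 | 0 0 0.192 0 0 0 | 0 0 0.032 0 0 0 | 0 0 0 0 0 0 | 0 0 0 0 0 0'; python3 drive.py '0 0 0.024 0 0 0 | 0 0 0.024 0 0 0 | 0 0 0 0 0 0 | 0 0 0 0 0 0'; python3 drive.py '0 0 0.024 0 0 0 | 0 0 0 0 0 0 | 0 0 0 0 0 0'
```

```text
time: 16.1
tool_pos: [0.515, -0.0428, 0.1103]
tcp_rot: [-0.195, 0.981, -0.0, 0.0]
ft_force: [-0.3, 1.2, -2.4]
width: 0.0102
finger_force: 120.2
time: 16.6
tool_pos: [0.5148, -0.0428, 0.107]
tcp_rot: [-0.195, 0.981, 0.0, 0.0]
ft_force: [-0.4, 0.3, -3.7]
width: 0.0105
finger_force: 120.2
time: 16.98
tool_pos: [0.5148, -0.0428, 0.1055]
tcp_rot: [-0.195, 0.981, 0.0, -0.0]
ft_force: [0.4, 0.4, -4.2]
width: 0.0105
finger_force: 120.2
```

```bash
python3 drive.py '0 0 0.024 0 0 0 | 0 0 0.024 0 0 0 | 0 0 0 0 0 0 | 0 0 0 0 0 0'; python3 drive.py '0 0 0.024 0 0 0 | 0 0 0.024 0 0 0 | 0 0 0 0 0 0 | 0 0 0 0 0 0'
```

```text
time: 17.48
tool_pos: [0.5148, -0.0428, 0.1025]
tcp_rot: [-0.195, 0.981, 0.0, -0.0]
ft_force: [0.3, 0.1, -3.1]
width: 0.0104
finger_force: 120.2
time: 17.98
tool_pos: [0.5148, -0.0428, 0.0995]
tcp_rot: [-0.195, 0.981, 0.0, -0.0]
ft_force: [-0.4, -0.3, -3.9]
width: 0.0101
finger_force: 120.2
```

```bash
python3 drive.py '0 0 0.048 0 0 0 | 0 0 0.048 0 0 0 | 0 0 0.048 0 0 0 | 0 0 0 0 0 0 | 0 0 0 0 0 0'; python3 drive.py '0 0 0.048 0 0 0 | 0 0 0.032 0 0 0 | 0 0 0.032 0 0 0 | 0 0 0 0 0 0 | 0 0 0 0 0 0'; python3 -c "
from h import *
s=ctrl.read_state();print(s['q'],s['moment'])"
```

```text
time: 18.6
tool_pos: [0.5149, -0.0428, 0.0905]
tcp_rot: [-0.195, 0.981, 0.0, 0.0]
ft_force: [-0.4, 0.7, -3.3]
width: 0.0103
finger_force: 120.2
time: 19.23
tool_pos: [0.5148, -0.0427, 0.0835]
tcp_rot: [-0.195, 0.981, 0.0, 0.0]
ft_force: [-0.7, 0.3, -3.6]
width: 0.0107
finger_force: 120.2
[-2.32119669e-01  1.28371945e-01  1.77177354e+00  1.21464563e-04
  1.24149346e+00 -2.19544310e+00] [0.02289261 0.00056497 0.02377319]
```

Converted, 0.001 m is 0.016, 0.0005 m is 0.008.

```bash
python3 drive.py '0 0 0.016 0 0 0 | 0 0 0.008 0 0 0 | 0 0 0 0 0 0 | 0 0 0 0 0 0'; python3 drive.py '0 0 0 0 0 0.1 | 0 0 0 0 0 0.1 | 0 0 0 0 0 0.1 | 0 0 0 0 0 0.1 | 0 0 0 0 0 0.1 | 0 0 0 0 0 0.1 | 0 0 0 0 0 0.1 | 0 0 0 0 0 0.1 | 0 0 0 0 0 0 | 0 0 0 0 0 0';  python3 -c "
from h import *
s=ctrl.read_state();print(s['q'][5],s['moment'])
togo([.5148,-.0428,.0825])"
```

```text
time: 19.73
tool_pos: [0.515, -0.0427, 0.0827]
tcp_rot: [-0.195, 0.981, -0.0, 0.0]
ft_force: [-4.4, 1.8, 6.5]
width: 0.0102
finger_force: 121.7
time: 20.98
tool_pos: [0.5146, -0.0427, 0.0827]
tcp_rot: [0.202, 0.979, -0.0, -0.0]
ft_force: [-7.6, 1.6, 9.6]
width: 0.0106
finger_force: 122.0
-1.3954391703580562 [0.07071881 1.51427926 0.07234127]
shift tool [-0.0002  0.      0.0002] tool y azimuth 1.1634 tilt [-0.0004  0.    ]
```

```bash
M='import h;s=h.ctrl.read_state();print("q6",s["q"][5],"M",s["moment"])'; python3 drive.py '0 0 0 0 0 0.1 | 0 0 0 0 0 0.1 | 0 0 0 0 0 0.1' >/dev/null; python3 -c "$M"; python3 drive.py '0 0 0 0 0 0.1 | 0 0 0 0 0 0.1'; python3 -c "$M"; python3 drive.py '0 0 0 0 0 0.1 | 0 0 0 0 0 0.1'; python3 -c "$M"
```

```text
q6 -1.0922901864784291 M [0.61234229 1.49288177 0.20108845]
time: 21.6
tool_pos: [0.5146, -0.0423, 0.0827]
tcp_rot: [0.44, 0.898, 0.0, -0.0]
ft_force: [-7.7, 5.5, 9.7]
width: 0.0103
finger_force: 122.1
q6 -0.8923088921427627 M [0.91745363 1.32459039 0.29660579]
time: 21.85
tool_pos: [0.5147, -0.0422, 0.0827]
tcp_rot: [0.527, 0.85, 0.0, -0.0]
ft_force: [-6.6, 6.4, 8.6]
width: 0.0103
finger_force: 122.0
q6 -0.6923226630470084 M [1.17959053 1.17699317 0.21780194]
```

```bash
M='import h;s=h.ctrl.read_state();print("q6",s["q"][5],"M",s["moment"], s["tool_pos"],s["ft_force"])'; python3 drive.py '0 0 0 0 0 0.08 | 0 0 0 0 0 0.08'>/dev/null; python3 -c "$M"; python3 drive.py '0 0 0 0 0 0.08 | 0 0 0 0 0 0.08'>/dev/null; python3 -c "$M"; python3 drive.py '0 0 0 0 0 0.08'>/dev/null; python3 -c "$M"
```

```text
q6 -0.5332703633412653 M [1.67826328 0.90285313 1.25694628] [ 0.51484271 -0.04183504  0.08266168] [-4.71941791 10.38221532  8.43557667]
q6 -0.3748616175588145 M [1.77377506 0.84538642 3.46777221] [ 0.51493179 -0.04176966  0.08272427] [-2.85544484 10.9120363   8.60781557]
q6 -0.29546025785858404 M [1.80341284 0.81300708 4.48053511] [ 0.51497916 -0.04177843  0.08276665] [-4.0045907  10.28529793  9.69495856]
```

The torque rises steeply, so the handle is at its stop. I'll back off the wind-up until the torque is small, without turning the spindle back.

```bash
M='import h;s=h.ctrl.read_state();print("q6",s["q"][5],"M",s["moment"], s["tool_pos"],s["ft_force"])'; python3 drive.py '0 0 0 0 0 -0.1 | 0 0 0 0 0 -0.1 | 0 0 0 0 0 0'>/dev/null; python3 -c "$M"; python3 drive.py '0 0 0 0 0 -0.04 | 0 0 0 0 0 0'>/dev/null; python3 -c "$M"
```

```text
q6 -0.49764620214314637 M [1.7533516  0.82596276 0.84180873] [ 0.51491475 -0.0417852   0.08266143] [-3.88224445  9.99208399  7.57141119]
q6 -0.5362367741673931 M [1.67112058 0.88254531 0.3018633 ] [ 0.51491984 -0.04181909  0.08264735] [-3.44719982  9.77199883  8.41014731]
```

```bash
python3 -c "
from h import *
s=ctrl.read_state(); togo(s['tool_pos']+np.array([-.0008,.002,.001]))"
```

```text
shift tool [ 0.0021 -0.0002 -0.001 ] tool y azimuth 0.3043 tilt [0.0004 0.0016]
```

```bash
python3 drive.py '0.0288 0 -0.0128 0 0 0 | 0 0 0 0 0 0'; python3 drive.py '0 0 0 0 0 0 | 0 0 0 0 0 0 | 0 0 0 0 0 0 | 0 0 0 0 0 0 | 0 0 0 0 0 0' 0.06 20; python3 drive.py '0 0 -0.16 0 0 0 | 0 0 -0.32 0 0 0 | 0 0 -0.64 0 0 0 | 0 0 -0.8 0 0 0 | 0 0 -0.8 0 0 0 | 0 0 0 0 0 0'
python3 -c "
from h import *
togo([.3,-.3,.3])"
```

```text
time: 23.35
tool_pos: [0.5147, -0.0415, 0.0827]
tcp_rot: [0.592, 0.806, -0.0, 0.001]
ft_force: [5.3, -4.6, -8.4]
width: 0.0107
finger_force: 119.8
time: 23.98
tool_pos: [0.5143, -0.041, 0.0829]
tcp_rot: [0.592, 0.806, 0.0, -0.0]
ft_force: [-0.1, 0.0, 1.0]
width: 0.0603
finger_force: 0.0
time: 24.72
tool_pos: [0.5154, -0.0413, 0.2575]
tcp_rot: [0.592, 0.806, 0.001, 0.003]
ft_force: [0.5, 0.1, 0.2]
width: 0.0603
finger_force: 0.0
shift tool [-0.1827 -0.2826 -0.0436] tool y azimuth 0.3033 tilt [ 0.0065 -0.0014]
```

Now I'll clear the view and check.

```bash
python3 drive.py '-0.48 -0.72 0 0 0 0 | -0.48 -0.72 0 0 0 0 | -0.48 -0.72 0 0 0 0 | -0.48 -0.72 0 0 0 0 | -0.48 -0.72 0 0 0 0 | -0.48 -0.72 0 0 0 0 | 0 0 0 0 0 0'
python3 -c "
from h import *
f=grab_frame('top'); g=grab_frame('scene')
P=np.array([.5148,-.0428,.078]); print(pix(f,P),pix(g,P))
cv2.imwrite('pics/g.png',np.vstack([crop(f,270,200,110,70,5),crop(g,262,178,110,100,5)][:1]+[crop(g,265,190,110,95,5)[:,:550]])[:600*2])
im=cv2.imread('pics/g.png');print(im.shape)
a=crop(f,270,205,78*1+32,60,7);b=crop(g,265,195,110,75,7)[:,:770]
cv2.imwrite('pics/g.png',np.vstack([cv2.resize(a,(550,300)),cv2.resize(b,(440,300)) if 0 else cv2.copyMakeBorder(cv2.resize(b,(440,300)),0,0,0,110,0)]))"
```

```text
time: 25.6
tool_pos: [0.3082, -0.2956, 0.2526]
tcp_rot: [0.594, 0.804, -0.0, -0.0]
ft_force: [0.4, 1.0, -0.0]
width: 0.0603
finger_force: 0.0
[350.95774771 235.80738951] [333.85148464 226.02374017]
(825, 550, 3)
```

View pics/g.png

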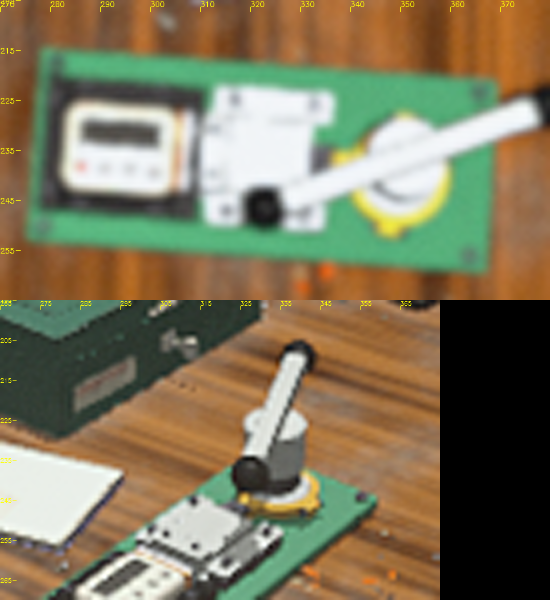

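The handle is home on the spindle, with the receiver in the nest and the pad against it. As a quick check I'll measure how far the pad and slide have moved against the first picture.

```bash
python3 - <<'E'
from h import *
f=grab_frame("top"); a=cv2.imread("pics/top0.png"); b=f["img"][:,:,::-1]
for im in(a,b):
    print(im[230:236,302:318].astype(int).mean(0).mean(1).round())
E
```

```text
[ 68.  67.  67.  73. 103. 165. 210. 196. 144. 136. 188. 227. 233. 229.
 233. 235.]
[213. 234. 218. 200. 216. 219. 175. 147. 193. 225. 229. 230. 235. 237.
 239. 243.]
```

```bash
python3 -c "
from cell import ctrl, grab_frame
print(ctrl.sign_off())"
```

```text
the job is handed in; nothing more can be done
None
```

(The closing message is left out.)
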